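Draw the longest gauge post from its stand and set it on the surface plate

TASK

Draw the longest of the three steel gauge posts straight up out of its well in the wooden stand and stand it upright in the middle of the small stone surface plate, ready for measuring. Set it down, do not drop it, and leave the two shorter posts in their wells.

Things in the scene. Friction and masses are not known exactly. Their poses are not given: they have to be found in the camera images.
- long_post_mid (a point): The longest of three gauge posts: upright ground-steel cylinder, 26 mm diameter, 125 mm tall, black grip band 10 to 30 mm below its top, about 0.4 kg. It stands in a round well of the wooden stand, 28 mm wide, 60 mm deep (floor 10 mm above the table), so 65 mm stand out. The point is its centre, half-way up; z along the post, up.
- medium_post_mid (a point): The middle-sized post, same make, 95 mm tall (35 mm out of the stand), to be left in its well. The point is its centre, half-way up. The stand is a fixed wooden block 64 x 180 mm, 70 mm high; its three wells lie 55 mm apart in a row along its length and the posts fill them in any order. There is most room for fingers across the row.
- short_post_mid (a point): The shortest post, same make, 80 mm tall (20 mm out of the stand), to be left in its well. The point is its centre, half-way up; z up.
- plate_centre (a point): Small square surface plate of dark grey stone on four rubber feet, 120 x 120 mm, fixed, its bare top 28 mm above the table. The point is the centre of its top face; z up, x and y along its edges.
Things that resemble listed ones, but are neither listed nor needed, are in the scene too. Leave any blue or purple look-alike of the part that bears long_post_mid alone.

How it is judged:
By the outcome, as a careful person would: the job done as asked, in the order asked, and still so for the second after the job is handed in, with the robot touching nothing.
It also fails if it takes over 40 s, if anything falls off the work surface, if the arm or the gripper's body presses on something with over 40 N, if the wrist force passes 120 N, or if a joint passes its speed limit or range.

ROBOT

A 6-joint arm with a two-finger parallel gripper is mounted at the origin on the work surface; the furniture and walls round the work are solid. World frame = base frame: x ahead of the robot, y to its left, z up, the work surface at z = 0. Lengths are in m, angles in rad, forces in N, time in s.
With the tool pointing down it reaches from about 0.25 to 0.775 m from the base axis. Payload 4 kg.
Tool frame: the origin (TCP) lies midway between the tips of the shut fingers; the grasp point (between the pads) lies 19 mm behind it; z points along the fingers, y is the direction in which the jaws open and shut (so a half turn about z gives the same grasp; the last joint's range is limited). The gripper opens to 94 mm and grips with 3 to 60 N. Pads are 16 mm wide; open, the fingers measure 119 mm over their backs; the gripper's body (75 mm by 177 mm) begins 78 mm behind the grasp point.
Start: joints at [-1.411, 0.087, 1.371, -0, 1.684, -0.103], TCP at [0.143, -0.531, 0.206] pointing down, gripper open.
Joint ranges: [-3.1, 3.1], [-0.76, 2.03], [0.27, 2.55], [-1.08, 4.22], [0.17, 2.65], [-2.57, 2.57]. Speed limits (rad/s): [2.79, 2.79, 3.14, 3.14, 3.14, 3.14].

INTERFACE

Orientations are given as [roll, pitch, yaw] about the fixed x, y, z axes, in that order (R = Rz(yaw) Ry(pitch) Rx(roll)).
In Python, from bench import robot gives the robot as it stands.
- The arm moves only by the tool drive_tool, never from a script. Its argument "series" is a list that holds one entry, the list of rows, each a list of 7 numbers: the turn, a rotation vector about the tool's x, y, z in rad, then the shift along the tool's x, y, z in cm, then the opening in per cent of the stroke, from 0 (shut) to 100 (fully open). In form: [[[rx, ry, rz, tx, ty, tz, fingers], ...]]. A call has 1 to 20 rows; each row is the pose to reach, as a shift and turn from the pose measured when the call began, along the tool's axes at that moment; what a row does not reach only later rows make up. A row lasts 1/10 s, in which the tool goes at most 50 mm and 8.59 degrees, less where a joint would pass 70% of its speed; a pose out of reach is approached as far as the arm can. A call with a gripper value outside its range is refused whole. The fingers move at their own pace and stop on an object; the grip force is fixed at half the most. Time passes only in rows, so rows that repeat a pose let the fingers close. It gives the time, the measured TCP pose, the force and the opening at its end, in the units of the state.
- robot.get_obs(): the state, without advancing time (a new reading comes with each control period).
- robot.snapshot(name): name is "scene" or "side" or "wrist"; returns a dict with "img" (480x640x3 uint8, blue, green, red), "depth" (480x640 float32, m along the optical axis (not along the pixel's ray), 0 where there is no reading), "vertical_fov" (degrees; the focal length in pixels is half the picture's height over the tangent of half this angle, whatever the lens; pixels are square), "cx", "cy" (the principal point, pixels), "dist_coeffs" ([k1, k2, p1, p2, k3] as OpenCV has them; the pictures are not rectified), "rvec" (rotation vector, rad) and "tvec" (3), from world to camera coordinates, as OpenCV has them. Camera axes: x right, y down, z forward; pixel columns grow to the right and rows downward; lengths in m; the calibration is good to about 2 mm. A picture is of the moment at which its call begins.
- robot.close_job(): hands the job in, once; it reports no verdict.
The state is a dict: "time": time; "joint_positions": joint angles; "qvel": joint speeds; "joint_torque": joint torques, N m; "tool_pos": TCP position; "ee_rot": TCP orientation; "wrist_force": force on the tool from outside, world axes, zero at the start; "wrist_torque": the same for the moment, N m; "width": finger opening in m.
Only numpy, scipy, OpenCV 4.12 (cv2) and the standard library are available. Lean on these libraries where they do the work, as an engineer would, in place of code of your own. Each camera call takes 0.05 s, during which the arm holds its last target.

## Working session

There is one attempt and no reset: what is moved stays moved. The work goes in short steps, Python scripts to look and compute and a tool call to move; the robot and the scene stay as the last step left them, time stands still between calls to the robot, and variables do not carry over. Pictures are saved under pics/ and viewed, and the job is handed in when it is done.

Besides the shell and the picture viewer there is one more tool, called after ">>>" in YAML: its name, and indented under it one key for each argument. drive_tool: Moves the arm, as the interface text tells. Its arguments: {"type":"object","properties":{"series":{"type":"array","items":{"type":"array","items":{"type":"array","items":{"type":"number"}}}}},"required":["series"]}

```bash
mkdir -p pics; ls
cat > h.py <<'E'
import numpy as np, cv2
from bench import robot
def K(s):
    f=240/np.tan(np.radians(s["vertical_fov"])/2)
    return np.array([[f,0,s["cx"]],[0,f,s["cy"]],[0,0,1.]])
def ray(s,u,v):
    R=cv2.Rodrigues(np.array(s["rvec"],float))[0];t=np.array(s["tvec"],float).ravel()
    p=cv2.undistortPoints(np.array([[[u,v]]],float),K(s),np.array(s["dist_coeffs"],float))[0,0]
    return -R.T@t, R.T@np.array([p[0],p[1],1.])
def onz(s,u,v,z):
    o,d=ray(s,u,v); return o+d*(z-o[2])/d[2]
def dep(s,u,v):
    o,d=ray(s,u,v); return o+d*s["depth"][int(v),int(u)]
def proj(s,P):
    return cv2.projectPoints(np.array(P,float).reshape(-1,3),np.array(s["rvec"],float),np.array(s["tvec"],float),K(s),np.array(s["dist_coeffs"],float))[0].reshape(-1,2)
E
python3 - <<'E'
from h import *
import pickle
for n in ["scene","side","wrist"]:
    s=robot.snapshot(n); cv2.imwrite(f"pics/{n}0.png",s["img"]); pickle.dump(s,open(f"{n}0.pkl","wb"))
print(robot.get_obs())
E
```

```text
pics
{'time': 0.15, 'joint_positions': array([-1.41105854e+00,  8.77997431e-02,  1.37185902e+00,  1.80371281e-05,
        1.68358113e+00, -1.03128864e-01]), 'qvel': array([ 0.00030386, -0.00313641, -0.00367387,  0.00042368, -0.00159701,
        0.00027822]), 'joint_torque': array([ 1.07575015e-03, -3.40642548e+01, -3.02792680e+01,  7.18509033e-02,
        3.05348891e-02, -1.10890956e-04]), 'tool_pos': array([ 0.14284002, -0.53071541,  0.2045895 ]), 'ee_rot': array([-3.13995601e+00, -1.87407149e-04,  2.62868516e-01]), 'wrist_force': array([ 0.3511007 , -0.06520315,  0.09934199]), 'wrist_torque': array([-0.02969128,  0.02778734,  0.01383156]), 'width': 0.09395381417216547}
```

View pics/scene0.png

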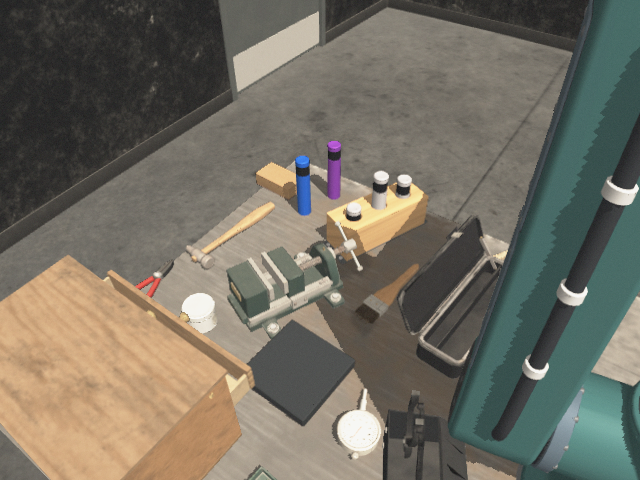

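View pics/side0.png

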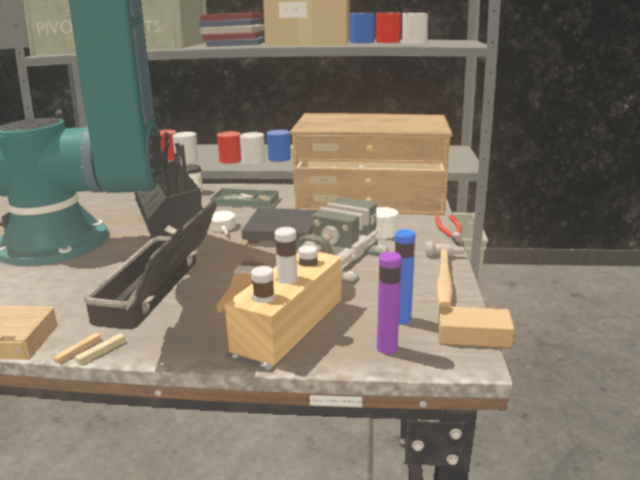

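View pics/wrist0.png

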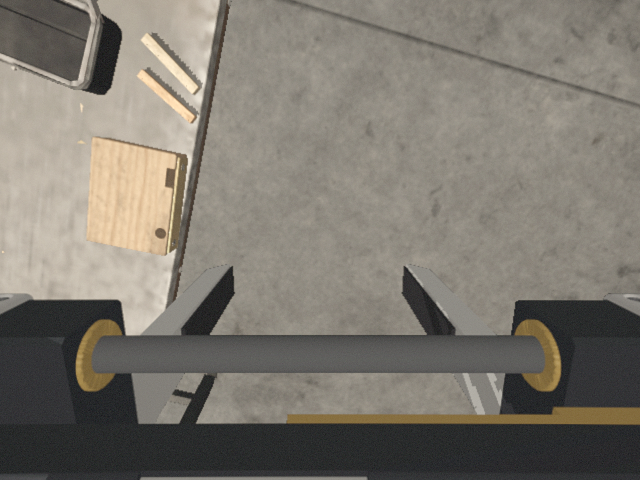

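Posts in the stand, scene view: A (354,211), B (380,185), C (404,186). In the side view they are at (308,255), (286,255) and (263,282). B stands out by far the most, so it should be the long post. The blue (303,185) and purple (334,170) ones are look-alikes outside the stand. I'll confirm this with a crop and measurements.

```bash
python3 - <<'E'
from h import *
import pickle
S=pickle.load(open("scene0.pkl","rb"));D=pickle.load(open("side0.pkl","rb"))
a=cv2.resize(S["img"][150:270,300:440],None,fx=4,fy=4,interpolation=2)[:480]
b=cv2.resize(D["img"][215:365,215:355],None,fx=2.8,fy=3.2,interpolation=2)
cv2.imwrite("pics/crop.png",cv2.resize(np.hstack([a[:480],cv2.resize(D["img"][215:365,220:350],(416,480),interpolation=2)]),(800,394)))
for s in (S,D):
    print("cam",ray(s,320,240)[0], K(s)[0,0], s["dist_coeffs"])
E
cp h.py h2.py
```

```text
cam [0.17368249 0.35724097 0.6524664 ] 506.25204997506506 [-0.08598595  0.          0.          0.          0.        ]
cam [ 0.58522558 -0.92303828  0.39349911] 583.6865384434984 [-0.14841667  0.          0.          0.          0.        ]
```

View pics/crop.png

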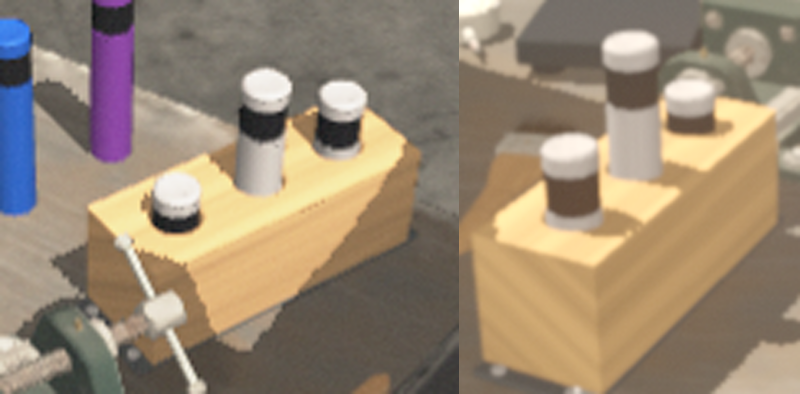

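Run:
```python
from h import *
import pickle
S=pickle.load(open("scene0.pkl","rb"));D=pickle.load(open("side0.pkl","rb"))
def band(s,u0,u1,v0,v1,thr):
    g=s["img"][v0:v1,u0:u1].max(2); m=(g<thr).astype(np.uint8)
    n,l,st,c=cv2.connectedComponentsWithStats(m); i=1+np.argmax(st[1:,4]); x,y,w,h,A=st[i]
    print("band",c[i]+[u0,v0],"bbox",x+u0,y+v0,w,h,A); return c[i]+[u0,v0]
Z=dict(long=.115,med=.085,short=.070)
bs=dict(long=(369,393,172,205),med=(395,415,176,200),short=(344,364,205,222))
bd=dict(long=(273,300,230,262),med=(250,277,265,300),short=(297,322,240,270))
P={}
for k in Z:
    a=band(S,*bs[k],70); b=band(D,*bd[k],85)
    oa,da=ray(S,*a); ob,db=ray(D,*b)
    t=np.linalg.solve(np.c_[da[:2],-db[:2]],(ob-oa)[:2])
    pa=oa+t[0]*da;pb=ob+t[1]*db; P[k]=pa[:2]
    print(k,"xy",pa[:2].round(4),"z",pa[2].round(4),pb[2].round(4),"vis band mid expect ~",Z[k])
    print("  depth",dep(S,*a).round(4),dep(D,*b).round(4))
d=P["med"]-P["short"];print("spacing",np.linalg.norm(P["med"]-P["long"]),np.linalg.norm(P["long"]-P["short"]),"row yaw",np.arctan2(d[1],d[0]))
# plate
m=(S["img"].max(2)<62).astype(np.uint8); m[:310]=0;m[430:]=0;m[:,:235]=0;m[:,365:]=0
n,l,st,c=cv2.connectedComponentsWithStats(m); i=1+np.argmax(st[1:,4]);print(st[i])
cv2.imwrite("pics/pm.png",np.hstack([S["img"][300:440,220:380],cv2.cvtColor((l==i).astype(np.uint8)*255,cv2.COLOR_GRAY2BGR)[300:440,220:380]]).repeat(2,0).repeat(2,1))
z=S["depth"]
for u,v in [(300,370),(290,350),(320,365),(300,395)]: print(dep(S,u,v).round(4))
```

```text
band [379.08823529 187.39215686] bbox 373 182 14 11 102Traceback (most recent call last):
  File "<stdin>", line 13, in <module>
  File "<stdin>", line 6, in band
    return _wrapfunc(a, 'argmax', axis=axis, out=out, **kwds)
    return bound(*args, **kwds)
ValueError: attempt to get argmax of an empty sequence
```

Side-view bands are hazier, so I'll use a relative threshold.

```bash
cat > m.py <<'E'
from h import *
import pickle
S=pickle.load(open("scene0.pkl","rb"));D=pickle.load(open("side0.pkl","rb"))
def band(s,u0,u1,v0,v1,thr):
    g=s["img"][v0:v1,u0:u1].max(2); m=(g<thr).astype(np.uint8)
    n,l,st,c=cv2.connectedComponentsWithStats(m); i=1+np.argmax(st[1:,4]); x,y,w,h,A=st[i]
    print("band",(c[i]+[u0,v0]).round(1),"bbox",x+u0,y+v0,w,h,A,"min",g.min()); return c[i]+[u0,v0]
Z=dict(long=.115,med=.085,short=.070)
bs=dict(long=(369,393,172,205),med=(395,415,176,200),short=(344,364,205,222))
bd=dict(long=(273,300,230,262),med=(250,277,265,300),short=(297,322,240,265))
P={}
for k in Z:
    a=band(S,*bs[k],75); b=band(D,*bd[k],115)
    oa,da=ray(S,*a); ob,db=ray(D,*b)
    t=np.linalg.solve(np.c_[da[:2],-db[:2]],(ob-oa)[:2])
    pa=oa+t[0]*da;pb=ob+t[1]*db; P[k]=pa[:2]
    print(k,"xy",pa[:2].round(4),"z",pa[2].round(4),pb[2].round(4),"vis band mid expect ~",Z[k])
    print("  depth",dep(S,*a).round(4),dep(D,*b).round(4))
d=P["med"]-P["short"];print("spacing",np.linalg.norm(P["med"]-P["long"]),np.linalg.norm(P["long"]-P["short"]),"row yaw",np.arctan2(d[1],d[0]))
m=(S["img"].max(2)<62).astype(np.uint8); m[:310]=0;m[430:]=0;m[:,:235]=0;m[:,365:]=0
n,l,st,c=cv2.connectedComponentsWithStats(m); i=1+np.argmax(st[1:,4]);print(st[i])
cv2.imwrite("pics/pm.png",np.hstack([S["img"][300:440,220:380],cv2.cvtColor((l==i).astype(np.uint8)*255,cv2.COLOR_GRAY2BGR)[300:440,220:380]]).repeat(2,0).repeat(2,1))
for u,v in [(300,370),(290,350),(320,365),(300,395)]: print(dep(S,u,v).round(4))
E
python3 m.py
```

```text
band [379.3 187.3] bbox 373 182 15 11 107 min 26
band [287.3 246.4] bbox 273 232 27 24 314 min 89
long xy [ 0.4845 -0.2668] z 0.105 0.1116 vis band mid expect ~ 0.115
  depth [ 0.4782 -0.254   0.1161] [ 0.4867 -0.2808  0.1176]
band [402. 190.] bbox 396 185 13 10 92 min 29
band [263.2 289.4] bbox 254 282 19 15 234 min 96
med xy [ 0.4595 -0.3081] z 0.0826 0.0727 vis band mid expect ~ 0.085
  depth [ 0.458  -0.3048  0.0855] [ 0.4642 -0.3312  0.0847]
band [352.7 217.7] bbox 347 214 13 7 54 min 29
band [308.1 261.8] bbox 300 259 17 6 86 min 97
short xy [ 0.5035 -0.2122] z 0.0657 0.066 vis band mid expect ~ 0.07
  depth [ 0.4975 -0.2018  0.0763] [ 0.5055 -0.2295  0.074 ]
spacing 0.048344862243695365 0.057818416671538815 row yaw -2.0012873407548972
[253 387  49  38 188]
[0.4181 0.0643 0.0258]
[0.4489 0.0464 0.0279]
[0.3991 0.042  0.0263]
[0.3944 0.0969 0.028 ]
```

View pics/pm.png

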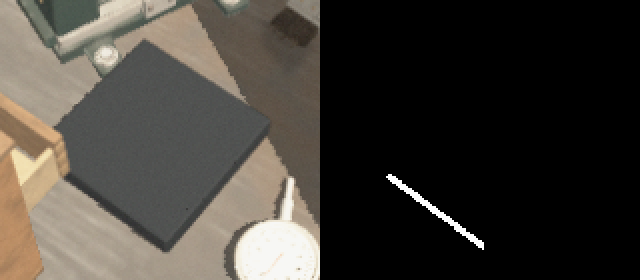

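```bash
cat > p.py <<'E'
from h import *
import pickle
S=pickle.load(open("scene0.pkl","rb"))
def heightmap(s):
    h,w=s["depth"].shape; u,v=np.meshgrid(np.arange(w),np.arange(h))
    p=cv2.undistortPoints(np.stack([u,v],-1).reshape(-1,1,2).astype(float),K(s),np.array(s["dist_coeffs"],float)).reshape(h,w,2)
    R=cv2.Rodrigues(np.array(s["rvec"],float))[0];t=np.array(s["tvec"],float).ravel()
    c=np.dstack([p,np.ones((h,w))])*s["depth"][...,None]
    return (c-t)@R
if __name__=="__main__":
    W=heightmap(S); im=S["img"]
    m=((im.max(2)<85)&(abs(W[...,2]-.027)<.006)).astype(np.uint8)
    m[:315]=0;m[425:]=0;m[:,:235]=0;m[:,365:]=0
    m=cv2.morphologyEx(m,cv2.MORPH_CLOSE,np.ones((5,5)))
    m=cv2.morphologyEx(m,cv2.MORPH_OPEN,np.ones((3,3)))
    c=max(cv2.findContours(m,0,1)[0],key=cv2.contourArea)
    w=np.array([onz(S,x,y,.028)[:2] for x,y in c[:,0]])
    r=cv2.minAreaRect((w*1000).astype(np.float32));print(r, cv2.boxPoints(r))
    ap=cv2.approxPolyDP(c,4,True)[:,0];print(ap.tolist(),[onz(S,x,y,.028)[:2].round(4).tolist() for x,y in ap])
    o=im.copy();cv2.drawContours(o,[c],-1,(0,0,255),1)
    ctr=np.r_[np.array(r[0])/1000,.028]
    for q in proj(S,[ctr,*[np.r_[b/1000,.028] for b in cv2.boxPoints(r)]]): cv2.circle(o,tuple(q.round().astype(int).tolist()),2,(0,255,0),-1)
    cv2.imwrite("pics/pl.png",cv2.resize(o[290:440,200:400],None,fx=4,fy=4))
    # obstacles within 0.2 of plate, post, max heights
    ok=S["depth"]>0
    for nm,cc in (("plate",ctr[:2]),("post",np.array([.4844,-.2668]))):
        for rr in (.07,.1,.13,.16):
            k=ok&(np.hypot(W[...,0]-cc[0],W[...,1]-cc[1])<rr)&(W[...,2]<.4); i=np.argmax(np.where(k,W[...,2],-1)); print(nm,rr,W.reshape(-1,3)[i].round(3),np.unravel_index(i,ok.shape))
E
python3 p.py
```

```text
((423.68402099609375, 64.19471740722656), (121.32676696777344, 121.78251647949219), 86.71015930175781) [[3.59411835e+02 7.12567902e+00]
 [4.80993622e+02 1.36943817e-01]
 [4.87956207e+02 1.21263756e+02]
 [3.66374420e+02 1.28252487e+02]]
[[291, 321], [249, 364], [255, 387], [304, 422], [354, 359]] [[0.4787, 0.0038], [0.4832, 0.0981], [0.4528, 0.1218], [0.3672, 0.1256], [0.3636, 0.0077]]
plate 0.07 [0.388 0.043 0.032] (np.int64(367), np.int64(326))
plate 0.1 [0.463 0.137 0.105] (np.int64(361), np.int64(234))
plate 0.13 [0.452 0.186 0.167] (np.int64(367), np.int64(205))
plate 0.16 [0.452 0.186 0.167] (np.int64(367), np.int64(205))
post 0.07 [ 0.48  -0.253  0.136] (np.int64(178), np.int64(379))
post 0.1 [ 0.48  -0.253  0.136] (np.int64(178), np.int64(379))
post 0.13 [ 0.48  -0.253  0.136] (np.int64(178), np.int64(379))
post 0.16 [ 0.48  -0.253  0.136] (np.int64(178), np.int64(379))
```

View pics/pl.png

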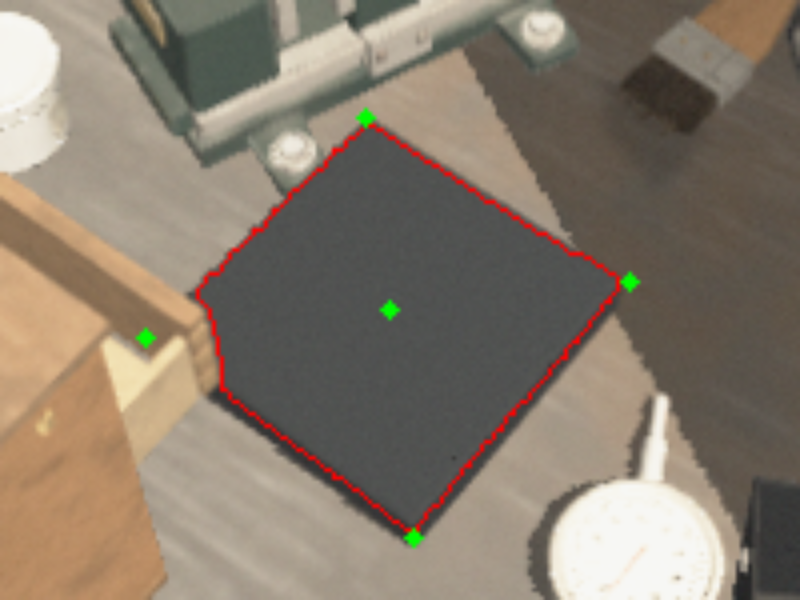

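```bash
cat >> h.py <<'E'
from scipy.spatial.transform import Rotation as Ro
def togo(pos,yaw,tilt=None):
    o=robot.get_obs(); R0=Ro.from_euler("xyz",o["ee_rot"]); R1=Ro.from_euler("xyz",[np.pi,0,yaw])
    print("t",o["time"],"pos",o["tool_pos"].round(4),"rpy",o["ee_rot"].round(4),"w",o["width"].round(4),"F",o["wrist_force"].round(2),"T",o["wrist_torque"].round(2))
    print("turn",(R0.inv()*R1).as_rotvec().round(4),"shift cm",(R0.inv().apply(np.array(pos)-o["tool_pos"])*100).round(2))
E
python3 - <<'E'
from h import *
from p import heightmap
import pickle
for n in("scene","side"):
    s=pickle.load(open(n+"0.pkl","rb"));W=heightmap(s).reshape(-1,3);W=W[(s["depth"]>0).ravel()]
    W=W[(W[:,2]<.5)]
    for a,b in (((.143,-.531),(.484,-.267)),((.484,-.267),(.424,.064))):
        a=np.array(a);b=np.array(b);L=np.linalg.norm(b-a);d=(b-a)/L;q=W[:,:2]-a;t=q@d;e=abs(q@[-d[1],d[0]])
        for lo in np.arange(-.05,L+.05,.06):
            k=(t>lo)&(t<lo+.06)&(e<.11)
            if k.any(): i=np.argmax(np.where(k,W[:,2],-1));print(n,lo.round(2),W[i].round(3))
togo([.4844,-.2668,.2046],1.188)
E
```

```text
scene 0.13 [ 0.261 -0.374 -0.002]
scene 0.19 [ 0.258 -0.34   0.01 ]
scene 0.25 [ 0.321 -0.266  0.111]
scene 0.31 [ 0.323 -0.256  0.109]
scene 0.37 [ 0.473 -0.255  0.135]
scene 0.43 [ 0.48  -0.253  0.136]
scene -0.05 [ 0.492 -0.265  0.136]
scene 0.01 [ 0.48  -0.253  0.136]
scene 0.07 [ 0.509 -0.177  0.077]
scene 0.13 [ 0.343 -0.1    0.106]
scene 0.19 [ 0.341 -0.083  0.111]
scene 0.25 [0.542 0.013 0.082]
scene 0.31 [0.388 0.043 0.032]
scene 0.37 [0.514 0.174 0.165]
side 0.07 [ 0.166 -0.378  0.031]
side 0.13 [ 0.217 -0.359  0.01 ]
side 0.19 [ 0.274 -0.292  0.04 ]
side 0.25 [ 0.321 -0.286  0.11 ]
side 0.31 [ 0.324 -0.252  0.109]
side 0.37 [ 0.479 -0.277  0.134]
side 0.43 [ 0.489 -0.261  0.134]
side -0.05 [ 0.489 -0.261  0.134]
side 0.01 [ 0.499 -0.226  0.089]
side 0.07 [ 0.515 -0.183  0.077]
side 0.13 [ 0.342 -0.1    0.107]
side 0.19 [ 0.342 -0.098  0.109]
side 0.25 [0.536 0.023 0.079]
side 0.31 [0.396 0.089 0.028]
side 0.37 [0.49  0.165 0.164]Traceback (most recent call last):
  File "<stdin>", line 12, in <module>
  File "h.py", line 19, in togo
    print("t",o["time"],"pos",o["tool_pos"].round(4),"rpy",o["ee_rot"].round(4),"w",o["width"].round(4),"F",o["wrist_force"].round(2),"T",o["wrist_torque"].round(2))
                                                                                    ^^^^^^^^^^^^^^^^
AttributeError: 'float' object has no attribute 'round'
```

```bash
sed -i 's/o\["width"\].round(4)/round(float(o["width"]),4)/' h.py; python3 -c "
from h import *
togo([.4844,-.2668,.2046],1.188)"
```

```text
t 0.15 pos [ 0.1428 -0.5307  0.2046] rpy [-3.140e+00 -2.000e-04  2.629e-01] w 0.094 F [ 0.35 -0.07  0.1 ] T [-0.03  0.03  0.01]
turn [-1.400e-03 -9.000e-04 -9.251e-01] shift cm [ 3.984e+01 -1.661e+01  3.000e-02]
```

>>> drive_tool:
  series:
    - [[0,0,-0.09,4,-1.7,-1,100],[0,0,-0.18,8,-3.3,-1,100],[0,0,-0.27,12,-5,-1,100],[0,0,-0.36,16,-6.7,-1,100],[0,0,-0.45,20,-8.3,-1,100],[0,0,-0.54,24,-10,-1,100],[0,0,-0.63,28,-11.6,-1,100],[0,0,-0.72,32,-13.3,-1,100],[0,0,-0.81,36,-15,-0.5,100],[0,0,-0.9,38.5,-16,0,100],[-0.001,-0.001,-0.925,39.84,-16.61,0,100],[-0.001,-0.001,-0.925,39.84,-16.61,0,100],[-0.001,-0.001,-0.925,39.84,-16.61,0,100],[-0.001,-0.001,-0.925,39.84,-16.61,0,100],[-0.001,-0.001,-0.925,39.84,-16.61,0,100]]

```text
time: 1.65
tool_pos: [0.4836, -0.2679, 0.2053]
ee_rot: [3.142, 0.0, 1.185]
wrist_force: [-0.7, -1.3, 0.1]
width: 0.094
```

Run:
```python
from h import *
import pickle
togo([.4844,-.2668,.096],1.188)
for n in("wrist","side"):
    s=robot.snapshot(n);cv2.imwrite(f"pics/{n}1.png",s["img"]);pickle.dump(s,open(n+"1.pkl","wb"))
    print(n,proj(s,[[.4844,-.2668,.135],[.4844,-.2668,.115]]))
```

```text
t 1.65 pos [ 0.4836 -0.2679  0.2053] rpy [3.1415e+00 3.0000e-04 1.1852e+00] w 0.094 F [-0.67 -1.29  0.14] T [-0.08 -0.06 -0.03]
turn [ 0.0001  0.0003 -0.0028] shift cm [ 0.14  0.03 10.93]
wrist [[318.134225   243.33274312]
 [318.12042485 237.17509131]]
side [[286.40943703 228.74396058]
 [287.05611096 243.86375795]]
```

View pics/wrist1.png

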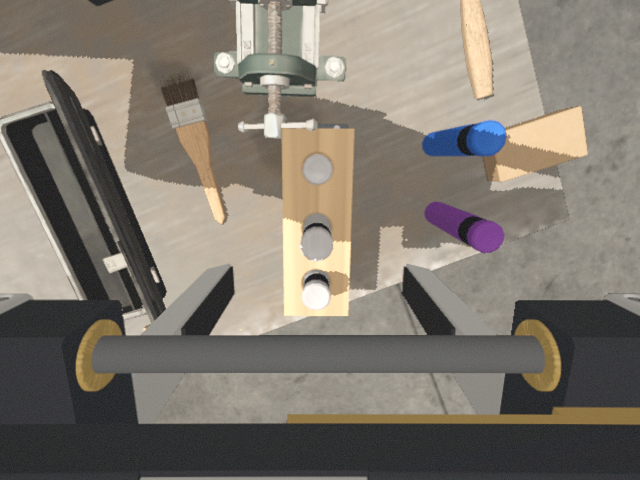

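View pics/side1.png

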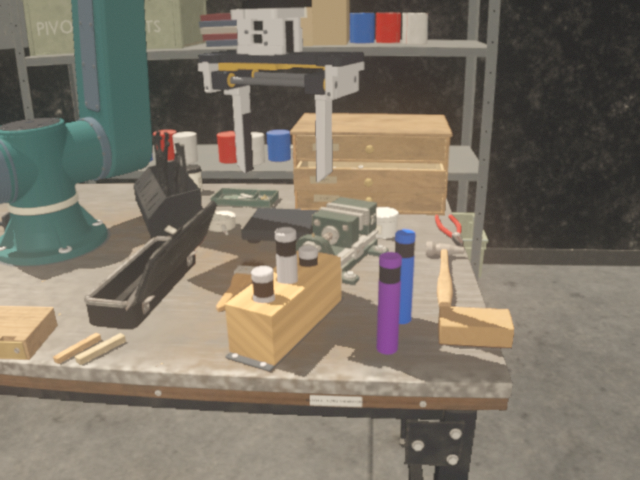

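Run:
```python
from h import *
import pickle
s=pickle.load(open("wrist1.pkl","rb"))
for u,v in((487,234),(487,137),(317,232),(317,240),(316,165),(316,290)): print((u,v),dep(s,u,v).round(4))
cv2.imwrite("pics/wc.png",cv2.resize(s["img"][140:320,270:370],None,fx=3.3,fy=3.3,interpolation=2))
```

```text
(487, 234) [ 0.6088 -0.3126  0.1231]
(487, 137) [ 0.6284 -0.2417  0.1232]
(317, 232) [ 0.4869 -0.2584  0.1346]
(317, 240) [ 0.4844 -0.2645  0.133 ]
(316, 165) [ 0.5041 -0.2136  0.0893]
(316, 290) [ 0.4636 -0.3131  0.1029]
```

View pics/wc.png

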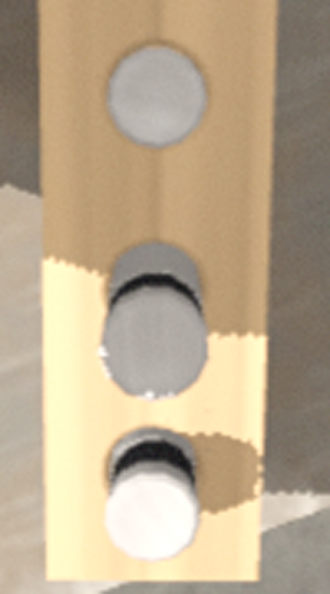

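>>> drive_tool:
  series:
    - [[0,0,-0.003,0.13,-0.04,1.5,100],[0,0,-0.003,0.13,-0.04,3,100],[0,0,-0.003,0.13,-0.04,4.5,100],[0,0,-0.003,0.13,-0.04,6,100],[0,0,-0.003,0.13,-0.04,7.5,100],[0,0,-0.003,0.13,-0.04,8.5,100],[0,0,-0.003,0.13,-0.04,9.5,100],[0,0,-0.003,0.13,-0.04,10.3,100],[0,0,-0.003,0.13,-0.04,10.9,100],[0,0,-0.003,0.13,-0.04,10.9,100],[0,0,-0.003,0.13,-0.04,10.9,100]]

```text
time: 2.85
tool_pos: [0.4841, -0.2665, 0.0966]
ee_rot: [3.141, 0.0, 1.189]
wrist_force: [-0.6, 1.1, 0.4]
width: 0.0942
```

Run:
```python
from h import *
togo([.4837,-.2666,.096],1.188)
s=robot.snapshot("side");cv2.imwrite("pics/side2.png",cv2.resize(s["img"][100:360,180:440],None,fx=2.3,fy=2.3))
s=robot.snapshot("wrist");cv2.imwrite("pics/wrist2.png",s["img"])
```

```text
t 2.85 pos [ 0.4841 -0.2665  0.0966] rpy [3.1409e+00 3.0000e-04 1.1889e+00] w 0.0942 F [-0.6   1.05  0.44] T [-0.03 -0.1  -0.01]
turn [0.0007 0.0003 0.0009] shift cm [-0.03 -0.03  0.06]
```

View pics/side2.png

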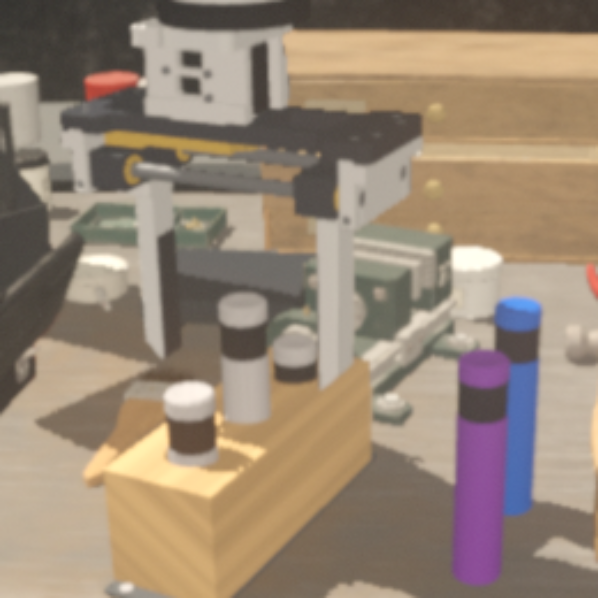

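View pics/wrist2.png

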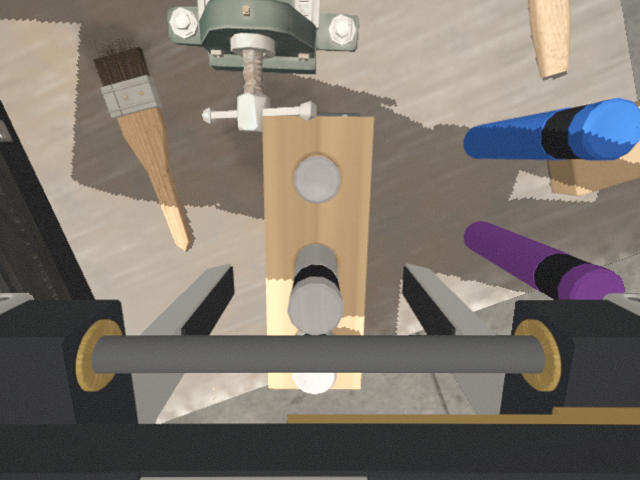

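The fingers straddle the long post, with the blue and purple ones clear of the jaws. Next I close in small steps to about 28% (26 mm) and below.

>>> drive_tool:
  series:
    - [[0,0,0,-0.01,-0.03,0,60],[0,0,0,-0.01,-0.03,0,40],[0,0,0,-0.01,-0.03,0,32],[0,0,0,-0.01,-0.03,0,28],[0,0,0,-0.01,-0.03,0,20],[0,0,0,-0.01,-0.03,0,10],[0,0,0,-0.01,-0.03,0,0],[0,0,0,-0.01,-0.03,0,0],[0,0,0,-0.01,-0.03,0,0],[0,0,0,-0.01,-0.03,0,0],[0,0,0,-0.01,-0.03,0,0],[0,0,0,-0.01,-0.03,0,0]]

```text
time: 4.15
tool_pos: [0.4837, -0.2665, 0.0969]
ee_rot: [3.141, 0.0, 1.189]
wrist_force: [-1.4, -0.2, 0.1]
width: 0.0257
```

```bash
python3 -c "
from h import *
togo([.4837,-.2666,.246],1.188)"
```

```text
t 4.15 pos [ 0.4837 -0.2665  0.0969] rpy [3.1408e+00 4.0000e-04 1.1889e+00] w 0.0257 F [-1.44 -0.16  0.08] T [ 0.04  0.22 -0.04]
turn [0.0008 0.0004 0.0009] shift cm [-2.000e-02  1.000e-02 -1.491e+01]
```

>>> drive_tool:
  series:
    - [[0,0,0,0,0,-0.3,0],[0,0,0,0,0,-0.7,0],[0,0,0,0,0,-1.2,0],[0,0,0,0,0,-1.8,0],[0,0,0,0,0,-2.4,0],[0,0,0,0,0,-3,0],[0,0,0,0,0,-3.6,0],[0,0,0,0,0,-4.2,0],[0,0,0,0,0,-4.8,0],[0,0,0,0,0,-5.4,0],[0,0,0,0,0,-6,0],[0,0,0,0,0,-6.6,0],[0,0,0,0,0,-7.2,0],[0,0,0,0,0,-8,0],[0,0,0,0,0,-9,0],[0,0,0,0,0,-10.5,0],[0,0,0,0,0,-12,0],[0,0,0,0,0,-13.5,0],[0,0,0,0,0,-15,0],[0,0,0,0,0,-15,0]]

```text
time: 6.15
tool_pos: [0.4849, -0.2672, 0.2508]
ee_rot: [3.134, 0.002, 1.189]
wrist_force: [0.2, 0.4, -3.9]
width: 0.0251
```

Run:
```python
from h import *
togo([.424,.064,.246],1.188+.65)
s=robot.snapshot("side");cv2.imwrite("pics/side3.png",s["img"])
```

```text
t 6.15 pos [ 0.4849 -0.2672  0.2508] rpy [3.1344e+00 1.9000e-03 1.1888e+00] w 0.0251 F [ 0.15  0.4  -3.87] T [-0.05 -0.1   0.05]
turn [ 0.0063  0.0041 -0.6491] shift cm [ 28.47 -18.     0.3 ]
```

View pics/side3.png

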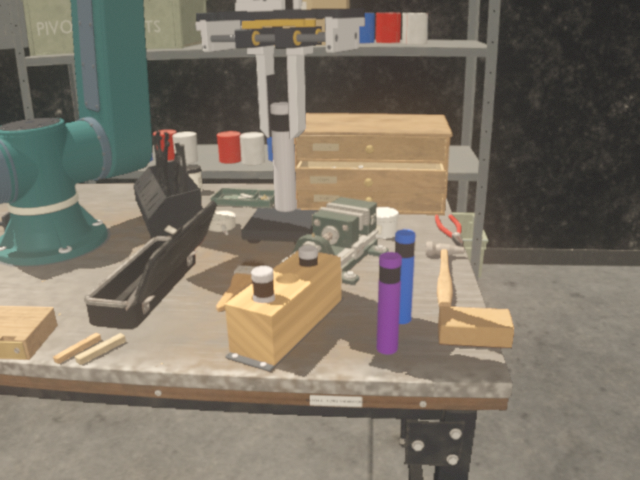

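>>> drive_tool:
  series:
    - [[0,0,-0.02,0.7,-0.45,0,0],[0,0,-0.05,2.0,-1.3,0,0],[0,0,-0.09,3.8,-2.4,0,0],[0,0,-0.13,5.8,-3.7,0,0],[0,0,-0.18,7.9,-5.0,0,0],[0.001,0.001,-0.23,10.1,-6.4,0,0],[0.002,0.001,-0.28,12.3,-7.8,0,0],[0.003,0.002,-0.33,14.5,-9.2,0,0],[0.004,0.002,-0.38,16.7,-10.6,0,0],[0.005,0.003,-0.43,18.9,-12.0,0,0],[0.006,0.004,-0.48,21.1,-13.3,0,0],[0.006,0.004,-0.53,23.2,-14.7,0,0],[0.006,0.004,-0.57,25.0,-15.8,0,0],[0.006,0.004,-0.605,26.5,-16.8,0,0],[0.006,0.004,-0.63,27.6,-17.5,0,0],[0.006,0.004,-0.645,28.2,-17.8,0.2,0],[0.006,0.004,-0.649,28.47,-18.0,0.3,0],[0.006,0.004,-0.649,28.47,-18.0,0.3,0],[0.006,0.004,-0.649,28.47,-18.0,0.3,0],[0.006,0.004,-0.649,28.47,-18.0,0.3,0]]

```text
time: 8.2
tool_pos: [0.4235, 0.0639, 0.2448]
ee_rot: [-3.14, -0.002, 1.837]
wrist_force: [0.3, -0.3, -4.4]
width: 0.0256
```

Run:
```python
from h import *
import pickle
togo([.424,.064,.117],1.188+.65)
for n in("side","scene"):
    s=robot.snapshot(n);cv2.imwrite(f"pics/{n}4.png",s["img"]);pickle.dump(s,open(n+"4.pkl","wb"))
    p=robot.get_obs()["tool_pos"]; print(n,proj(s,[p+[0,0,.039],p+[0,0,.039-.125]]).round(1).tolist())
```

```text
t 8.2 pos [0.4235 0.0639 0.2448] rpy [-3.1399e+00 -1.7000e-03  1.8369e+00] w 0.0256 F [ 0.33 -0.32 -4.41] T [ 0.02 -0.17 -0.02]
turn [-0.0017 -0.0017 -0.0011] shift cm [-0.03  0.07 12.78]
side [[274.3, 73.4], [277.3, 146.2]]
scene [[285.8, 236.8], [292.0, 310.2]]
```

View pics/side4.png

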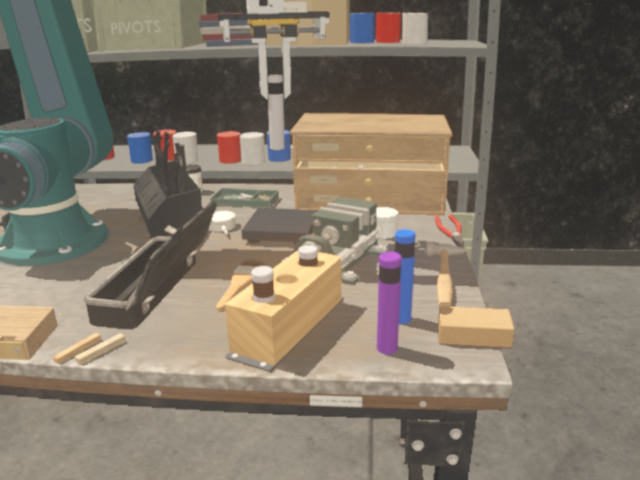

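View pics/scene4.png

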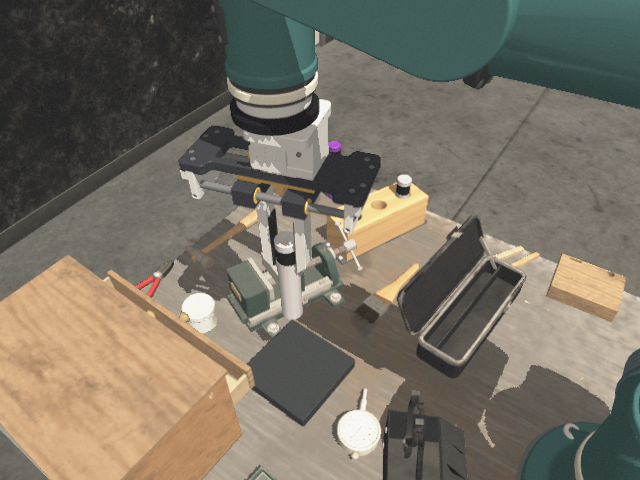

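>>> drive_tool:
  series:
    - [[-0.002,-0.002,0,-0.03,0.06,0.5,0],[-0.002,-0.002,0,-0.03,0.06,1.5,0],[-0.002,-0.002,0,-0.03,0.06,2.7,0],[-0.002,-0.002,0,-0.03,0.06,3.9,0],[-0.002,-0.002,0,-0.03,0.06,5.1,0],[-0.002,-0.002,0,-0.03,0.06,6.3,0],[-0.002,-0.002,0,-0.03,0.06,7.5,0],[-0.002,-0.002,0,-0.03,0.06,8.7,0],[-0.002,-0.002,0,-0.03,0.06,9.8,0],[-0.002,-0.002,0,-0.03,0.06,10.8,0],[-0.002,-0.002,0,-0.03,0.06,11.6,0],[-0.002,-0.002,0,-0.03,0.06,12.1,0],[-0.002,-0.002,0,-0.03,0.06,12.3,0],[-0.002,-0.002,0,-0.03,0.06,12.3,0],[-0.002,-0.002,0,-0.03,0.06,12.3,0]]

```text
time: 9.8
tool_pos: [0.4244, 0.064, 0.1224]
ee_rot: [3.14, 0.0, 1.837]
wrist_force: [0.3, 0.0, -4.2]
width: 0.0254
```

Run:
```python
from h import *
import pickle
togo([.424,.064,.115],1.188+.65)
c=[]
for n,(x0,y0,w) in(("side",(210,100,140)),("scene",(220,270,150))):
    s=robot.snapshot(n);pickle.dump(s,open(n+"5.pkl","wb"))
    p=robot.get_obs()["tool_pos"]; print(n,proj(s,[p+[0,0,.038],p+[0,0,.038-.125],[.4237,.0642,.028]]).round(1).tolist())
    c.append(cv2.resize(s["img"][y0:y0+w,x0:x0+w],(400,400),interpolation=2))
cv2.imwrite("pics/low5.png",np.hstack(c))
```

```text
t 9.8 pos [0.4244 0.064  0.1224] rpy [3.1402e+00 4.0000e-04 1.8369e+00] w 0.0254 F [ 0.32  0.03 -4.25] T [-0.02 -0.06 -0.01]
turn [ 0.0014  0.0004 -0.0011] shift cm [ 0.01 -0.04  0.74]
side [[277.8, 145.3], [280.8, 212.9], [280.5, 216.7]]
scene [[291.4, 309.1], [296.2, 364.0], [296.8, 367.2]]
```

View pics/low5.png

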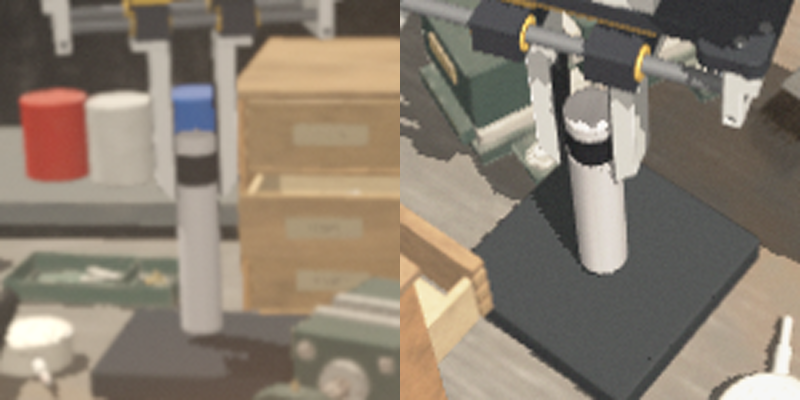

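>>> drive_tool:
  series:
    - [[0.001,0,0,0.01,-0.03,0.15,0],[0.001,0,0,0.01,-0.03,0.3,0],[0.001,0,0,0.01,-0.03,0.4,0],[0.001,0,0,0.01,-0.03,0.5,0],[0.001,0,0,0.01,-0.03,0.55,0],[0.001,0,0,0.01,-0.03,0.6,0],[0.001,0,0,0.01,-0.03,0.6,0]]

```text
time: 10.6
tool_pos: [0.4241, 0.064, 0.1164]
ee_rot: [3.141, 0.0, 1.837]
wrist_force: [-0.5, -0.1, -4.3]
width: 0.0254
```

>>> drive_tool:
  series:
    - [[0,0,0,0,0,0.05,0],[0,0,0,0,0,0.08,0],[0,0,0,0,0,0.08,0]]

```text
time: 10.9
tool_pos: [0.424, 0.064, 0.1155]
ee_rot: [3.141, 0.0, 1.837]
wrist_force: [0.6, -0.9, -4.0]
width: 0.0255
```

>>> drive_tool:
  series:
    - [[0,0,0,0,0,0.04,0],[0,0,0,0,0,0.06,0],[0,0,0,0,0,0.06,0]]

```text
time: 11.2
tool_pos: [0.424, 0.064, 0.1149]
ee_rot: [3.141, 0.0, 1.837]
wrist_force: [-0.3, 0.2, -4.5]
width: 0.0257
```

>>> drive_tool:
  series:
    - [[0,0,0,0,0,0.04,0],[0,0,0,0,0,0.06,0],[0,0,0,0,0,0.06,0]]

```text
time: 11.5
tool_pos: [0.4241, 0.064, 0.1149]
ee_rot: [3.141, 0.001, 1.837]
wrist_force: [-1.4, -0.3, -0.8]
width: 0.0259
```

>>> drive_tool:
  series:
    - [[0,0,0,0,0,0.05,0],[0,0,0,0,0,0.06,0],[0,0,0,0,0,0.06,0]]

```text
time: 11.8
tool_pos: [0.4242, 0.064, 0.1149]
ee_rot: [3.141, 0.001, 1.837]
wrist_force: [-2.0, -0.0, 2.2]
width: 0.0255
```

Run:
```python
from h import *
togo([.424,.064,.115],1.188+.65)
c=[]
for n,(x0,y0,w) in(("side",(210,100,140)),("scene",(220,270,150))):
    s=robot.snapshot(n)
    c.append(cv2.resize(s["img"][y0:y0+w,x0:x0+w],(400,400),interpolation=2))
cv2.imwrite("pics/low6.png",np.hstack(c))
```

```text
t 11.8 pos [0.4242 0.064  0.1149] rpy [3.1405e+00 7.0000e-04 1.8369e+00] w 0.0255 F [-1.98 -0.05  2.22] T [-0.08  0.56 -0.07]
turn [ 0.0011  0.0007 -0.0011] shift cm [ 0.01 -0.02 -0.01]
```

View pics/low6.png

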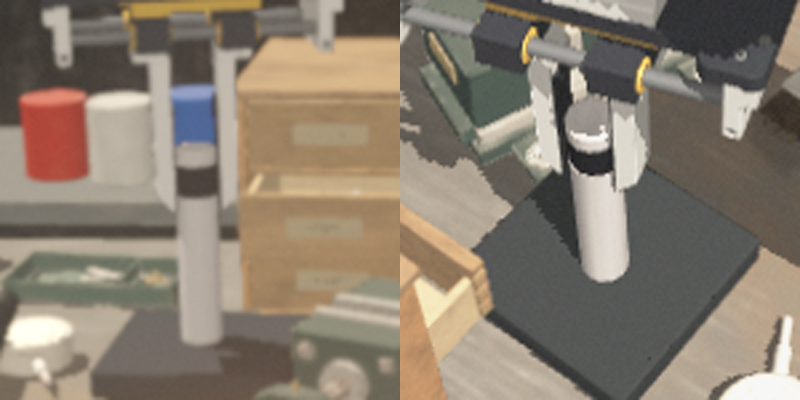

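The post is seated: z has stalled at 0.1149, which matches the prediction, and its weight is off the wrist. I'll open gently.

>>> drive_tool:
  series:
    - [[0,0,0,0,0,0,27],[0,0,0,0,0,0,29],[0,0,0,0,0,0,31],[0,0,0,0,0,0,35],[0,0,0,0,0,0,42],[0,0,0,0,0,0,52],[0,0,0,0,0,0,62],[0,0,0,0,0,0,70],[0,0,0,0,0,0,70],[0,0,0,0,0,0,70]]

```text
time: 12.9
tool_pos: [0.4242, 0.064, 0.1149]
ee_rot: [3.14, 0.001, 1.837]
wrist_force: [-0.3, 0.5, -0.1]
width: 0.0657
```

Run:
```python
from h import *
togo([.424,.064,.115],1.188+.65)
c=[]
for n,(x0,y0,w) in(("side",(210,100,140)),("scene",(220,270,150))):
    s=robot.snapshot(n)
    c.append(cv2.resize(s["img"][y0:y0+w,x0:x0+w],(400,400),interpolation=2))
cv2.imwrite("pics/low7.png",np.hstack(c))
```

```text
t 12.9 pos [0.4242 0.064  0.1149] rpy [3.1405e+00 8.0000e-04 1.8369e+00] w 0.0657 F [-0.28  0.51 -0.15] T [-0.06 -0.09 -0.03]
turn [ 0.0011  0.0008 -0.0011] shift cm [ 0.01 -0.02 -0.01]
```

View pics/low7.png

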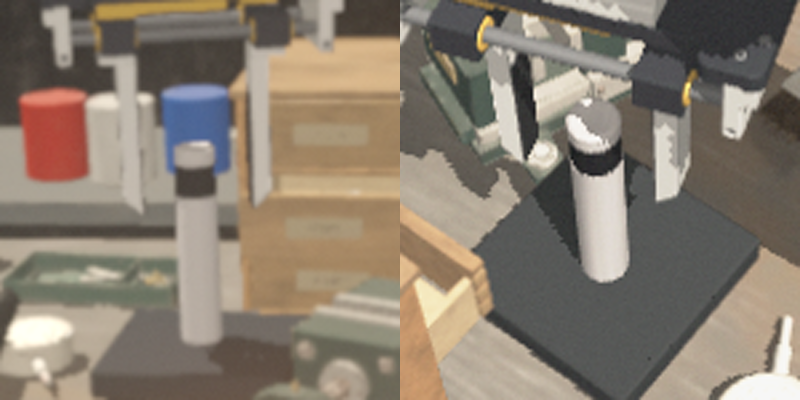

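Released, and the post stands free. Retreat straight up.

>>> drive_tool:
  series:
    - [[0,0,0,0,0,-0.5,70],[0,0,0,0,0,-1.5,70],[0,0,0,0,0,-3,70],[0,0,0,0,0,-5,70],[0,0,0,0,0,-7,70],[0,0,0,0,0,-9,70],[0,0,0,0,0,-11,70],[0,0,0,0,0,-13,70],[0,0,0,0,0,-14,70],[0,0,0,0,0,-14,70],[0,0,0,0,0,-14,70]]

```text
time: 14.1
tool_pos: [0.4239, 0.064, 0.2545]
ee_rot: [3.141, 0.001, 1.837]
wrist_force: [-0.1, -0.5, 0.3]
width: 0.0658
```

Run:
```python
from h import *
togo([.424,.064,.115],1.188+.65)
for n in("side","scene"):
    s=robot.snapshot(n);cv2.imwrite(f"pics/{n}8.png",s["img"])
    print(n,proj(s,[[.4240,.0640,.153],[.4240,.0640,.028]]).round(1).tolist())
    x0,y0,x1,y1=(262,140,300,190) if n=="side" else (270,295,315,345)
    g=s["img"][y0:y1,x0:x1].max(2);m=(g<(75 if n=="scene" else 115)).astype(np.uint8)
    k,l,st,c=cv2.connectedComponentsWithStats(m)
    for i in range(1,k):
        if st[i,4]>40: q=c[i]+[x0,y0]; print(" band",q.round(1),st[i],onz(s,*q,.133).round(4),dep(s,*q).round(4))
```

```text
t 14.1 pos [0.4239 0.064  0.2545] rpy [3.1409e+00 7.0000e-04 1.8369e+00] w 0.0658 F [-0.08 -0.52  0.34] T [-0.02 -0.14 -0.01]
turn [ 0.0007  0.0007 -0.0011] shift cm [ 1.000e-02 -0.000e+00  1.395e+01]
side [[277.7, 149.5], [280.7, 216.7]]
 band [278.2 163.3] [  9  18  15  11 137] [0.4267 0.0464 0.133 ] [0.4258 0.0522 0.1314]
scene [[292.0, 313.0], [296.7, 367.0]]
 band [293.2 329.8] [ 13  27  20  14 145] [0.417  0.0725 0.133 ] [0.4159 0.0738 0.1354]
 band [278. 339.] [  0  35  15  15 147] [0.4243 0.0942 0.133 ] [0.4741 0.042  0.0299]
```

View pics/side8.png

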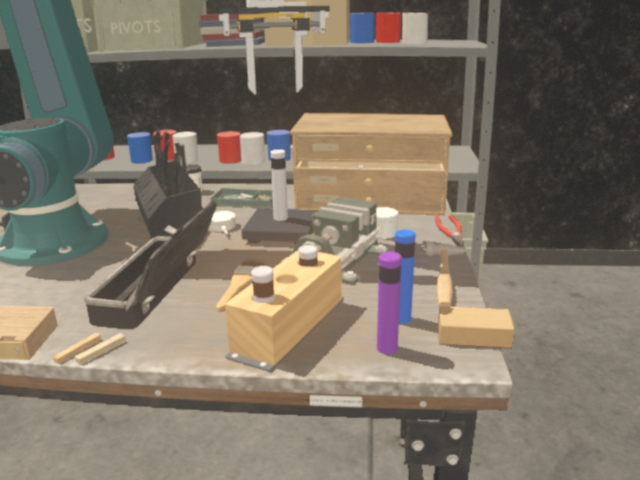

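View pics/scene8.png

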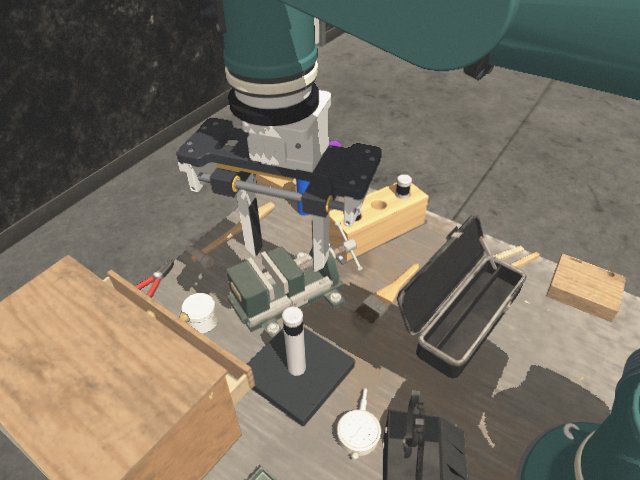

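The pictures show the long post upright in the middle of the plate (side (279,185), scene (294,340)). The two short posts are in their wells, and the gripper is about 100 mm clear above.

```bash
python3 -c "
from h import *
print(robot.close_job())"
```

```text
the job is handed in; nothing more can be done
None
```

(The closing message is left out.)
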